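# Clamp the pipe nipple in the notched end jig

## Robot

A 6-joint arm with a two-finger parallel gripper is mounted at the origin on the work surface. World frame = base frame: x ahead of the robot, y to its left, z up, the work surface at z = 0. Lengths are in mm, angles in degrees, forces in N, time in s.
With the tool pointing down it reaches from about 350 to 850 mm from the base axis. Payload 8.1 kg.
Tool frame: the origin (TCP) lies midway between the tips of the shut fingers; the grasp point (between the pads) lies grip_depth behind it (grip_depth is the distance from the TCP to the grasp point, in mm); z points along the fingers, y is the line along which they close (so a half turn about z gives the same grasp; the last joint's range is limited). The gripper opens to 85 mm and grips with 20 to 120 N. Pads are 22 mm wide; open, the fingers measure 114 mm over their backs; the gripper's body (76 mm by 85 mm) begins 54 mm behind the grasp point. The pads swing forward as they close: fully open they stand 13 mm farther back than shut.
Start: joints at [-77.143, 7.471, 85.268, -0, 87.261, -4.893], TCP at [182.941, -571.435, 231.292] pointing down, gripper open.
Joint ranges: [-169.43, 169.43], [-51.17, 129.36], [1.28, 143.12], [-76.62, 256.62], [0, 156.53], [-152.29, 152.29]. Speed limits (degrees/s): [136.94, 136.94, 159.86, 180, 180, 180].

## Interface

Orientations are given as [roll, pitch, yaw] about the fixed x, y, z axes, in that order (R = Rz(yaw) Ry(pitch) Rx(roll)).
In Python, from bench import sense, snapshot, hand_in, grip_depth gives the robot as it stands. The module is installed in compiled form; this text tells all that it offers.
- The arm moves only by the tool apply_moves, never from a script. Its argument "series" is text: rows parted by semicolons, each of 5 numbers parted by spaces: the shift along the tool's x, y, z each as a share of 0.3 m, from -1 to 1, then the turn about the tool's z as a share of 2 rad, from -1 to 1, then the gripper's target within -1 to 1 (shut at 1, half-way at 0, fully open at -1). In form: tx ty tz twist gripper; .... A call has 1 to 5 rows; each row shifts and turns the commanded pose from where the row before left it, along the tool's axes as they then stand; what a row does not reach is not made up. A row lasts 1/12 s, in which the tool goes at most 41.7 mm and 7.16 degrees, less where a joint would pass 70% of its speed; a pose out of reach is approached as far as the arm can. A call with a number of a shift or a turn outside -1 to 1 is refused whole. A call with a gripper value outside its range is refused whole. The fingers move at their own pace and stop on an object; "squeeze" is the grip in N (left out, the last holds). Time passes only in rows, so rows that do not move let the fingers close. It gives the time, the measured TCP pose, the force, the opening and the grip force at its end, in the units of the state.
- sense(): the state, without advancing time (a new reading comes with each control period).
- snapshot(name): name is "side" or "top" or "wrist"; returns a dict with "frame" (384x512x3 uint8, blue, green, red), "depth" (384x512 float32, mm along the optical axis (not along the pixel's ray), 0 where there is no reading), "intrinsics" (3x3 intrinsics, pixels), "dist" ([k1, k2, p1, p2, k3] as OpenCV has them; the pictures are not rectified), "extrinsics" (4x4, takes a point from camera to world coordinates); the wrist camera has in their place "tool_from_camera" (4x4, takes a point from camera to tool coordinates, whose origin is the TCP and whose axes are the flange's). Camera axes: x right, y down, z forward; pixel columns grow to the right and rows downward; lengths in mm; the calibration is good to about 2 mm. A picture is of the moment at which its call begins: read the wrist's pose just before it.
- hand_in(): hands the job in; it is judged then, once.
The state is a dict: "time": time; "joint_pos": joint angles; "qd": joint speeds; "joint_efforts": joint torques, N m; "tool_pos": TCP position; "tcp_rot": TCP orientation; "ft_force": force on the tool from outside, world axes, zero at the start; "wrist_torque": the same for the moment, N m; "finger_gap": finger opening in mm; "grip_force": force on a finger pad.
Only numpy, scipy, OpenCV 4.12 (cv2) and the standard library are available. Lean on these libraries where they do the work, as an engineer would, in place of code of your own. Each camera call takes 0.05 s, during which the arm holds its last target. There are 200 camera calls.

## Task

A short piece of steel pipe lies loose in the jig's cradle, in line with the sliding carriage. Squeeze the carriage's release lever against its grip and keep it squeezed while you slide the carriage towards the pipe, pushing the pipe home against the backstop until the sprung pad is almost fully pressed in, but without ramming it past the end of its spring; then let go, so that the latch drops into a notch and the pipe stays firmly held. Leave the parked pipe and the other things on the counter where they are.

Things in the scene. Friction and masses are not known exactly. Their poses are not given: they have to be found in the camera images.
- jig: Grey steel bed of the jig, 188 x 440 x 10 mm, standing on the counter. Origin on the counter under the middle of the slide line; x across it (away from the robot when not yawed), y along the slide, from the carriage towards the backstop.
- cradle (a point): Point on the axis of the working 90 degree V cradle, jig x = 0, y = 126 mm, 42 mm above the counter; axes as the jig's. At its +y end stands the backstop, a dark bracket 58 mm wide, 70 mm high, fixed; its face can be anywhere from jig y = 155 to 185 mm. A second, parallel cradle at jig x = +64 mm holds the parked pipe.
- rack (a point): Middle of the latch rack beside the carriage, at the tooth tops, jig x = -63 mm, 36 mm above the counter. Upright teeth 2.5 mm thick every 6 mm along y, 3.5 mm slots between them; one slot is right under the latch at the start.
- carriage: The carriage, an aluminium block 76 (x) x 60 (y) mm, top 54 mm above the counter, sliding along the jig's y; origin on the counter under its middle, axes as the jig's. Starts latched in its first notch, at jig y = -100 mm, and can travel 132 mm towards +y. About 2 N of friction plus 150 N per m/s of damping, so slide it slowly.
- grip (a point): Where to take the carriage: middle between the outer faces of the fixed grip plate and the SQUEEZED lever, 100 mm above the counter; moves with the carriage, axes as the jig's. The black upright grip plate is 14 mm thick (x = +1 to +15 mm from here), 60 mm long in y, its top 126 mm above the counter. Squeeze along the jig's x, from above; 30 mm wide when complete.
- lever_tip (a point): Top of the steel lever plate, which stands on the -x side of the grip plate: 6 mm thick, 50 mm long in y, top about 118 mm above the counter. Squeezed fully it is upright, its outer face 15 mm from grip in -x; released it leans out about 7 mm further at the grip's height.
- lever (a joint): Angle of the release lever, rad: 0 = let go and the latch down in a slot, 0.18 = squeezed fully. The latch blade, 2 mm thick, is clear of the teeth above about 0.13; if it rests on a tooth's top the lever stays at about 0.11. It is sprung out: full squeeze takes about 8 N at the grip's height.
- pad_mount (a point): Where the screwed rod leaves the carriage's +y front, 35 mm ahead of its middle, 42 mm up. On the rod sits a round sprung rubber pad, 28 mm across; its face is 45 to 60 mm ahead of here (set differently each time). It gives up to 14 mm: 3 N at first touch, 10 N at the end, then rigid; over 16 N is ramming. On letting go it pushes the carriage back by up to 7 mm to the next slot.
- pipe_short: Steel pipe, 33 mm diameter, 90 mm long, about 0.2 kg, lying along the jig's y. Origin on its axis at the end nearer the backstop; it extends to -y from there; axis 42 mm above the counter. Lies in either cradle: the pipe at the jig's x = 0 is to be clamped, the one at x = +64 mm is parked. It starts 4 to 25 mm short of the backstop.
- pipe_long: The same, 130 mm long, about 0.3 kg; in the other cradle.
- bin: Small grey open bin with fittings, 100 x 90 x 60 mm, origin under its middle; bystander.
- coupling: Black plastic pipe coupling standing upright, 48 mm diameter, 70 mm high, origin under its middle; bystander.
- wrench: Steel wrench lying on the counter, about 200 mm long; bystander.
Things that resemble listed ones, but are neither listed nor needed, are in the scene too. What is shaped like the pipe_long but blue is not meant.

How it is judged:
By the outcome, as a careful person would: the job done as asked, in the order asked, and still so for the second after the job is handed in, with the robot touching nothing.
It also fails if it takes over 56 s, if anything falls off the work surface, if the arm or the gripper's body presses on something with over 40 N, if the wrist force passes 120 N, or if a joint passes its speed limit or range.

## Working session

There is one attempt and no reset: what is moved stays moved. The work goes in short steps, Python scripts to look and compute and a tool call to move; the robot and the scene stay as the last step left them, time stands still between calls to the robot, and variables do not carry over. Pictures are saved under pics/ and viewed, at most 10 in all, crops included, and the job is handed in when it is done.

Besides the shell and the picture viewer there is one more tool, called after "Emit:" by a JSON object that holds its "op" and its "data". apply_moves: Moves the arm, as the interface text tells. Its arguments: {"type":"object","properties":{"series":{"type":"string"},"squeeze":{"type":"number"}},"required":["series"]}

```bash
mkdir -p pics
python3 - <<'E'
from bench import *
import cv2,numpy as np
s=sense();print(s,grip_depth)
for n in("top","side"):
    d=snapshot(n);np.savez(n+"0.npz",**d);cv2.imwrite(f"pics/{n}0.png",d["frame"]);print(n,d["intrinsics"],d["dist"],d["extrinsics"])
E
```

```text
{'time': 0.0, 'joint_pos': array([-7.71420720e+01,  7.51524730e+00,  8.53286873e+01,  1.55115061e-04,
        8.72612829e+01, -4.89442302e+00]), 'qd': array([ 0.00854845,  0.02991472,  0.04244484, -0.0929155 , -0.04085109,
       -0.06848822]), 'joint_efforts': array([ 1.75577494e-03, -5.69391096e+01, -5.00549805e+01, -1.43163466e-04,
        1.48995803e-02,  6.39242148e-05]), 'tool_pos': array([ 182.8294567 , -570.89626224,  230.24864998]), 'tcp_rot': array([-1.79895179e+02, -9.13150760e-03,  1.77523351e+01]), 'ft_force': array([-0.16382137, -0.17440888, -0.10580133]), 'wrist_torque': array([0.01089355, 0.02262122, 0.03745105]), 'grip_force': 0.0, 'finger_gap': 85.42037363157114} 18.700000000000003
top [[396.9866699    0.         256.0695131 ]
 [  0.         396.9866699  186.73392877]
 [  0.           0.           1.        ]] [-0.00413368  0.          0.          0.          0.        ] [[ 3.48553507e-03 -9.98026756e-01  6.26932567e-02  5.11171513e+02]
 [-9.99988504e-01 -3.68510748e-03 -3.06796735e-03  8.05344635e+01]
 [ 3.29294489e-03 -6.26818424e-02 -9.98028127e-01  1.07238644e+03]
 [ 0.00000000e+00  0.00000000e+00  0.00000000e+00  1.00000000e+00]]
side [[409.85164067   0.         266.44782441]
 [  0.         409.85164067 189.90826917]
 [  0.           0.           1.        ]] [-0.06985166  0.          0.          0.          0.        ] [[ 9.49560277e-01 -2.25979051e-01  2.17413775e-01  3.66301882e+02]
 [-3.13019757e-01 -7.24644482e-01  6.13929154e-01 -6.08191191e+02]
 [ 1.88125646e-02 -6.51017544e-01 -7.58829523e-01  8.98829984e+02]
 [ 0.00000000e+00  0.00000000e+00  0.00000000e+00  1.00000000e+00]]
```

View pics/top0.png

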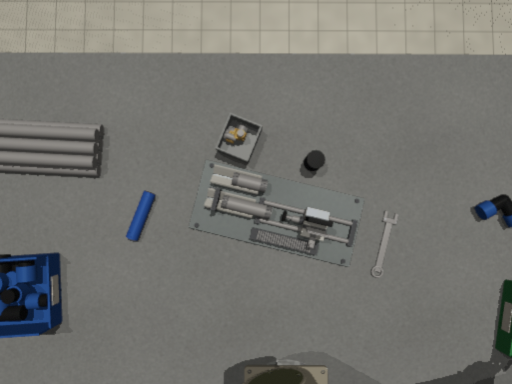

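View pics/side0.png

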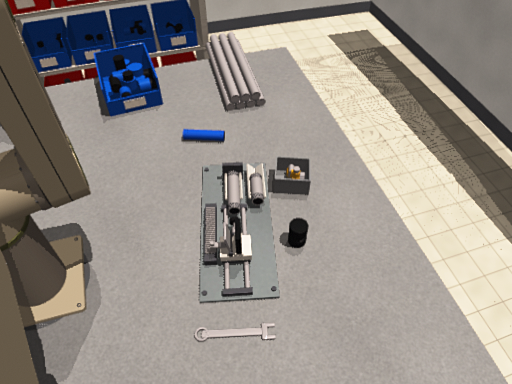

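Top view: the jig spans (192–365, 160–265). Candidates for the working pipe are:
- the pipe at (243,207), in line with the carriage
- the parked pipe at (240,179)
- the blue bar at (141,215), which is not meant
- the grey tubes at (50,145), stacked as stock

By the description I choose the pipe at (243,207). The carriage is at about (315,222). I'll check this in a close crop.

```bash
cat > h.py <<'E'
import cv2,numpy as np
def load(n): return dict(np.load(n+".npz"))
def ray(d,px,T=None):
    T=d["extrinsics"] if T is None else T
    p=cv2.undistortPoints(np.array(px,float).reshape(-1,1,2),d["intrinsics"],d["dist"]).reshape(-1,2)
    r=np.c_[p,np.ones(len(p))]@T[:3,:3].T
    return T[:3,3],r
def onz(d,px,z,T=None):
    o,r=ray(d,px,T); return o+r*((z-o[2])/r[:,2])[:,None]
def proj(d,P,T=None):
    T=d["extrinsics"] if T is None else T
    M=np.linalg.inv(T); return cv2.projectPoints(np.array(P,float).reshape(-1,1,3),cv2.Rodrigues(M[:3,:3])[0],M[:3,3],d["intrinsics"],d["dist"])[0].reshape(-1,2)
E
python3 - <<'E'
from h import *
d=load("top0");f=d["frame"]
# bed plate: bluish grey
hsv=cv2.cvtColor(f,cv2.COLOR_BGR2HSV)
print(f[255,300],hsv[255,300],f[300,300],hsv[300,300],f[228,215])
m=((f[:,:,0].astype(int)-f[:,:,2])>6).astype(np.uint8)*255
m[:,:185]=0;m[:,375:]=0;m[:150]=0;m[280:]=0
c=max(cv2.findContours(m,0,2)[0],key=cv2.contourArea)
allp=np.argwhere(m>0)[:,::-1]
n,l,st,_=cv2.connectedComponentsWithStats(m);k=1+st[1:,4].argmax();pts=np.argwhere(l==k)[:,::-1]
W=onz(d,pts,10)[:,:2].astype(np.float32)
print(cv2.minAreaRect(W), len(W)); print(cv2.boxPoints(cv2.minAreaRect(W)))
cr=cv2.resize(f[152:272,185:375],None,fx=4,fy=4,interpolation=2);cv2.imwrite("pics/ct.png",cr)
d=load("side0");f=d["frame"]
cr=cv2.resize(f[155:305,190:315],None,fx=4,fy=4,interpolation=2);cv2.imwrite("pics/cs.png",cr)
E
```

```text
[80 83 81] [50  9 83] [111 115 115] [ 30   9 115] [112 115 110]
((511.5196533203125, -71.5457534790039), (21.983495712280273, 13.624040603637695), 78.89766693115234) 32
[[502.71854  -81.02005 ]
 [516.0876   -83.643524]
 [520.3208   -62.071457]
 [506.95172  -59.447983]]
```

View pics/ct.png

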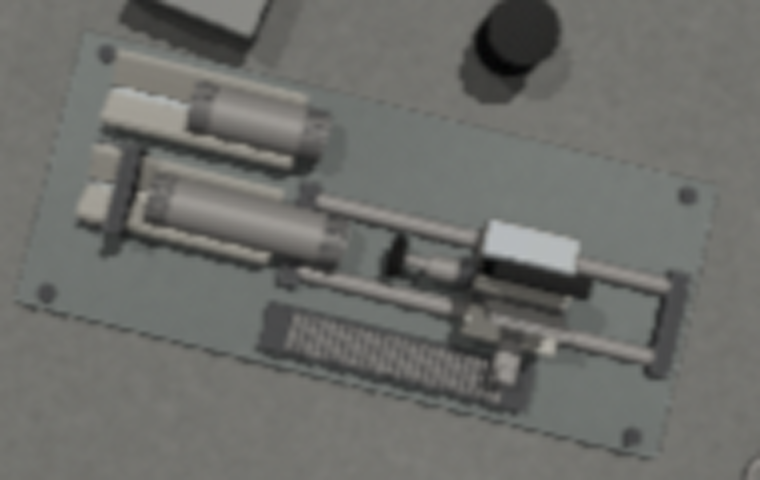

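View pics/cs.png

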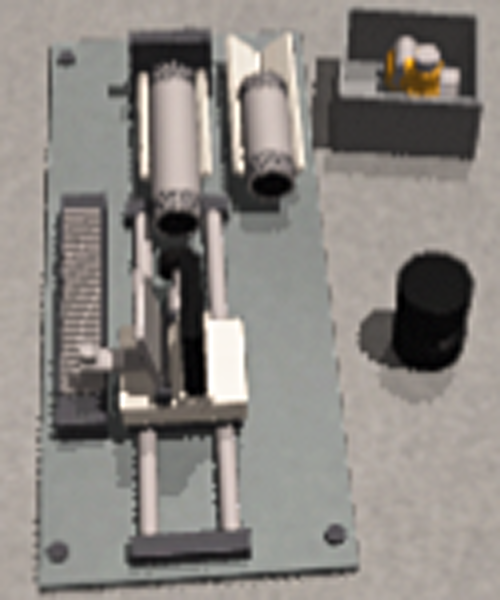

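The crops confirm the layout. The working pipe, crop (245,220), lies in line with the carriage, rod and pad at (400,258). It is the long one. The parked pipe is short. The black grip plate and leaning lever stand on the carriage, and the blue bar and grey stock are clear of the jig.

```bash
cat >> h.py <<'E'
def jig(P,q,yaw):  # world -> jig xy
    c,s=np.cos(yaw),np.sin(yaw);v=np.asarray(P)[...,:2]-q
    return np.stack([v[...,0]*c+v[...,1]*s,-v[...,0]*s+v[...,1]*c],-1)
def unjig(J,q,yaw):
    c,s=np.cos(yaw),np.sin(yaw);J=np.asarray(J)
    return np.stack([J[...,0]*c-J[...,1]*s,J[...,0]*s+J[...,1]*c],-1)+q
E
python3 - <<'E'
from h import *
d=load("top0")
px=np.array([[85,30],[718,185],[655,458],[15,302]])/4+[185,152]-.375
W=onz(d,px,10)[:,:2];print(W)
q=W.mean(0);a=(W[0]+W[3]-W[1]-W[2])/2;print(q,np.linalg.norm(a),np.linalg.norm((W[0]+W[1]-W[2]-W[3])/2));yaw=np.arctan2(-a[0],a[1]);print(np.degrees(yaw))
d2=load("side0")
px=np.array([[50,45],[312,45],[357,570],[40,588]])/4+[190,155]-.375
W2=onz(d2,px,10)[:,:2];print(W2,W2.mean(0))
# depth cloud of both: points above 60mm near the jig
for n,dd in(("top",d),("side",d2)):
    Z=dd["depth"];v,u=np.mgrid[:384,:512];o,r=ray(dd,np.c_[u.ravel(),v.ravel()])
    P=o+r*Z.ravel()[:,None];J=jig(P,q,yaw)
    k=(abs(J[:,0])<94)&(abs(J[:,1])<220)&(Z.ravel()>0)&(P[:,2]>75)&(P[:,2]<150)
    A=np.c_[J[k],P[k,2]];A=A[A[:,1].argsort()];print(n,len(A));print(np.round(A[::max(1,len(A)//45)]).astype(int).tolist())
E
```

```text
[[ 651.88561661  212.66584478]
 [ 549.06091664 -212.41601435]
 [ 367.91771925 -168.18454711]
 [ 469.45578966  257.18557035]]
[509.58001054  22.31271342] 437.3307405150304 187.1243692354249
-13.511931282178994
[[ 466.26277027  258.76077889]
 [ 654.18972592  200.39053271]
 [ 545.08236212 -212.36474328]
 [ 365.77351352 -167.49703838]] [507.82709296  19.82238248]
top 302
[[8, -130, 125], [5, -128, 125], [7, -125, 125], [-23, -124, 113], [-21, -123, 104], [-1, -122, 128], [4, -120, 128], [11, -119, 127], [3, -118, 128], [-2, -117, 130], [5, -116, 124], [-23, -115, 114], [-25, -114, 121], [9, -112, 128], [-26, -111, 122], [11, -109, 126], [-20, -109, 100], [-22, -107, 112], [-21, -106, 100], [-3, -105, 128], [-19, -104, 95], [4, -103, 130], [-23, -101, 119], [8, -100, 128], [-26, -99, 121], [3, -99, 128], [-2, -98, 126], [-24, -97, 121], [-55, -95, 78], [-25, -94, 120], [-17, -93, 85], [4, -91, 126], [8, -91, 123], [1, -89, 129], [-2, -88, 125], [-24, -87, 117], [-16, -86, 79], [10, -85, 130], [-21, -83, 105], [-26, -82, 119], [-22, -81, 106], [1, -80, 126], [-16, -78, 76], [0, -78, 126], 
[... 235 characters left out ...]
26, 82], [3, -126, 94], [7, -125, 80], [-5, -125, 76], [8, -124, 115], [-25, -123, 92], [-23, -122, 86], [-21, -121, 85], [-29, -121, 107], [-27, -121, 110], [-28, -120, 117], [2, -118, 128], [4, -117, 126], [-28, -115, 119], [6, -113, 124], [-3, -113, 128], [-22, -112, 96], [-30, -110, 119], [-5, -108, 126], [7, -107, 127], [-22, -106, 96], [7, -104, 127], [-22, -103, 95], [-5, -101, 124], [-26, -100, 116], [-20, -98, 85], [-2, -97, 129], [-22, -95, 97], [5, -94, 129], [-24, -93, 106], [-2, -90, 128], [-20, -89, 84], [-28, -88, 119], [-28, -86, 121], [5, -84, 127], [-24, -83, 104], [-24, -81, 105], [-28, -79, 119], [3, -78, 127], [-24, -76, 103], [6, -75, 126], [1, -73, 128], [1, -71, 129]]
```

Emit:
{"op": "apply_moves", "data": {"series": "0 0 0 -0.062 -1;0 0 0 -0.062 -1;0 0 0 -0.062 -1;0 0 0 -0.062 -1;0 0 0 -0.062 -1"}}

```text
time: 0.52
tool_pos: [182.9, -571.1, 230.6]
tcp_rot: [-180.0, -0.0, 53.6]
ft_force: [0.2, -0.1, -0.4]
finger_gap: 85.1
grip_force: 0.0
```

Emit:
{"op": "apply_moves", "data": {"series": "0 0 0 -0.062 -1;0 0 0 -0.062 -1;0 0 0 -0.062 -1;0 0 0 -0.017 -1"}}

```text
time: 0.85
tool_pos: [182.9, -571.1, 230.6]
tcp_rot: [-180.0, -0.1, 77.0]
ft_force: [0.8, -0.6, -0.3]
finger_gap: 85.2
grip_force: 0.0
```

Emit:
{"op": "apply_moves", "data": {"series": "0.1226 0.04 0 0 -1;0.1226 0.04 0 0 -1;0.1226 0.04 0 0 -1;0.1226 0.04 0 0 -1;0.1226 0.04 0 0 -1"}}

```text
time: 1.27
tool_pos: [284.5, -404.8, 230.7]
tcp_rot: [-180.0, -0.0, 76.5]
ft_force: [0.8, 0.4, -0.2]
finger_gap: 85.4
grip_force: 0.0
```

Emit:
{"op": "apply_moves", "data": {"series": "0.1226 0.04 0 0 -1;0.1226 0.04 0 0 -1;0.1226 0.04 0 0 -1;0.1226 0.04 0 0 -1;0.1226 0.04 0 0 -1"}}

```text
time: 1.68
tool_pos: [385.6, -239.8, 231.0]
tcp_rot: [-180.0, -0.0, 76.5]
ft_force: [0.4, -0.9, 0.4]
finger_gap: 85.2
grip_force: 0.0
```

Emit:
{"op": "apply_moves", "data": {"series": "0.1226 0.04 0 0 -1;0.1226 0.04 0 0 -1;0.1226 0.04 0 0 -1;0.1226 0.04 0 0 -1;0 0 0 0 -1"}}

```text
time: 2.1
tool_pos: [468.4, -104.0, 231.0]
tcp_rot: [180.0, -0.2, 76.8]
ft_force: [-0.1, -0.7, -0.0]
finger_gap: 85.4
grip_force: 0.0
```

Run:
```python
from bench import *
import cv2,numpy as np
s=sense();print(s["tool_pos"],s["tcp_rot"],s["ft_force"],s["joint_pos"])
d=snapshot("wrist");print(d["tool_from_camera"],d["intrinsics"],d["dist"]);np.savez("w1.npz",tp=s["tool_pos"],tr=s["tcp_rot"],**d);cv2.imwrite("pics/w1.png",d["frame"])
```

```text
[ 468.39622522 -104.0159151   230.9594848 ] [ 1.79989669e+02 -1.62289267e-01  7.68498682e+01] [-0.06359157 -0.69518218 -0.01813508] [-18.77036552 -11.47764458 103.80903401   0.1626549   87.67423199
  -5.62682784]
[[-2.74259671e-04 -9.48710686e-01 -3.16145471e-01  8.08659589e+01]
 [ 9.99999651e-01 -5.09704332e-04  6.62044503e-04  3.33789448e-01]
 [-7.89229411e-04 -3.16145179e-01  9.48710495e-01 -1.42524417e+02]
 [ 0.00000000e+00  0.00000000e+00  0.00000000e+00  1.00000000e+00]] [[335.69866694   0.         255.06142487]
 [  0.         335.69866694 191.26108552]
 [  0.           0.           1.        ]] [-0.08852176  0.          0.          0.          0.        ]
```

View pics/w1.png

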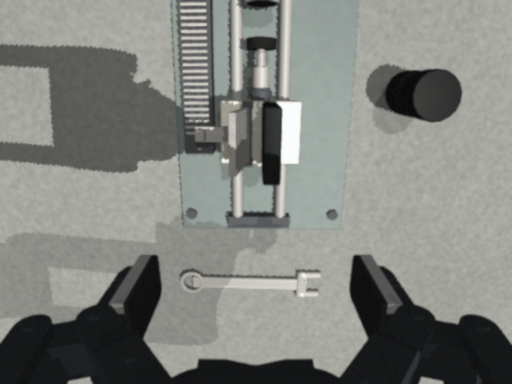

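The wrist view shows the black grip plate at (272,143), the lever at (237,137), the pad at (262,44) and the bed end at y≈228. I'll measure it from the depth and the bed edges.

```bash
cat >> h.py <<'E'
from scipy.spatial.transform import Rotation as Ro
def wT(d):
    T=np.eye(4);T[:3,:3]=Ro.from_euler("xyz",d["tr"],degrees=True).as_matrix();T[:3,3]=d["tp"];return T@d["tool_from_camera"]
def cloud(d,T):
    Z=d["depth"];v,u=np.mgrid[:384,:512];o,r=ray(d,np.c_[u.ravel(),v.ravel()],T)
    return (o+r*Z.ravel()[:,None]).reshape(384,512,3)
E
python3 - <<'E'
from h import *
d=load("w1");T=wT(d);P=cloud(d,T);f=d["frame"].astype(int)
print(f[215,300],f[235,300],f[50,320],f[50,370])
g=cv2.blur(d["frame"],(3,3)).astype(int)
def edge(row,x0,x1):  # bed edge column by colour b-r
    s=g[row,x0:x1];return s[:,1]-s[:,2]
print(edge(60,345,372),edge(60,165,190))
q=np.array([509.,21.]);yaw=np.radians(-13.5)
J=jig(P,q,yaw);z=P[...,2]
m=(z>120)&(z<135)&(abs(J[...,1]+100)<60)&(abs(J[...,0])<40)&(f.max(2)<60)
A=J[m];print("plate",len(A),np.percentile(A,[2,50,98],axis=0),np.median(z[m]),cv2.minAreaRect(P[m][:,:2].astype(np.float32)))
vs,us=np.nonzero(m);print(us.min(),us.max(),vs.min(),vs.max())
for r in range(108,185,8):
  row=z[r,215:305];print(r,[int(x) for x in row[::2]])
E
```

```text
[167 172 161] [162 169 168] [158 162 153] [156 163 161]
[12 11 10  9  9 10 10 10  9  6  4  2  1  1  1  1  2  2  2  2  2  2  1  1
  1  1  2] [ 1  2  2  2  2  1  2  3  5  8  9 10  8  7  5  3  1  1  0  1  1  0  0 -1
  0]
plate 1292 [[  -3.81509368 -124.82317043]
 [   2.16057397  -96.13286791]
 [   8.07805906  -68.37112048]] 125.91327656398403 ((488.36529541015625, -74.39328002929688), (59.971038818359375, 12.428047180175781), 76.83612823486328)
263 280 106 185
108 [9, 9, 10, 54, 54, 54, 53, 53, 54, 54, 53, 53, 53, 80, 81, 80, 76, 67, 67, 66, 54, 54, 61, 61, 104, 125, 125, 125, 125, 125, 125, 126, 125, 124, 53, 54, 53, 53, 53, 54, 54, 53, 54, 9, 373]
116 [8, 11, 9, 53, 53, 53, 54, 118, 117, 117, 119, 113, 108, 100, 93, 85, 76, 68, 61, 53, 53, 54, 61, 61, 110, 126, 127, 125, 125, 126, 125, 127, 125, 125, 54, 54, 53, 53, 54, 54, 54, 54, 52, 9, 11]
124 [11, 9, 11, 54, 53, 53, 54, 119, 118, 119, 118, 114, 107, 100, 93, 85, 77, 69, 63, 52, 54, 55, 61, 62, 113, 125, 124, 125, 124, 126, 126, 125, 125, 123, 54, 53, 53, 53, 53, 52, 55, 52, 53, 10, 9]
132 [62, 62, 61, 63, 61, 63, 61, 118, 117, 119
[... 624 characters left out ...]
4, 85, 77, 68, 62, 55, 54, 54, 62, 62, 124, 126, 126, 126, 126, 126, 126, 127, 125, 124, 54, 55, 53, 53, 53, 54, 53, 52, 10, 10, 8]
164 [11, 11, 11, 10, 10, 9, 9, 118, 119, 119, 118, 116, 109, 101, 94, 85, 67, 67, 66, 9, 10, 11, 61, 61, 123, 125, 125, 126, 125, 126, 126, 125, 127, 123, 23, 23, 19, 10, 10, 9, 10, 9, 9, 10, 10]
172 [11, 10, 10, 10, 9, 10, 9, 118, 118, 119, 119, 115, 109, 23, 11, 10, 9, 9, 8, 9, 9, 9, 10, 10, 125, 125, 124, 125, 126, 125, 127, 126, 125, 24, 23, 23, 8, 10, 9, 9, 10, 9, 9, 10, 10]
180 [10, 11, 10, 9, 8, 11, 11, 10, 9, 19, 23, 25, 24, 21, 10, 9, 10, 10, 11, 11, 10, 10, 10, 10, 125, 124, 125, 126, 125, 126, 124, 126, 125, 24, 23, 22, 9, 12, 9, 10, 9, 9, 10, 10, 11]
```

Emit:
{"op": "apply_moves", "data": {"series": "0.13 0 0 0 -1;0.13 0 0 0 -1;0.13 0 0 0 -1;0 0 0 0 -1;0 0 0 0 -1"}}

```text
time: 2.57
tool_pos: [493.2, 4.9, 230.9]
tcp_rot: [-180.0, 0.0, 76.7]
ft_force: [1.2, -0.2, 0.3]
finger_gap: 85.2
grip_force: 0.0
```

Run:
```python
from bench import *
from h import *
s=sense();print(s["tool_pos"],s["tcp_rot"],s["qd"].round(1))
d=snapshot("wrist");np.savez("w2.npz",tp=s["tool_pos"],tr=s["tcp_rot"],**d);cv2.imwrite("pics/w2.png",d["frame"])
d=load("w2");T=wT(d);P=cloud(d,T)
g=cv2.blur(d["frame"],(3,3)).astype(int);e=g[...,1]-g[...,2]
R=[]
for r in range(20,370,10):
    c=np.nonzero(e[r]>5)[0]
    c=c[(c>120)&(c<420)]
    if len(c): R.append((r,c.min(),c.max()))
R=np.array(R);print(R[::4].tolist())
for k in(1,2):
    L=onz(d,R[:,[k,0]],10,T)[:,:2].astype(np.float32);v=cv2.fitLine(L,cv2.DIST_HUBER,0,.01,.01).ravel();print(v,np.degrees(np.arctan2(v[1],v[0])))
```

```text
[493.22102141   4.91909009 230.8992928 ] [-1.79952754e+02  2.56025728e-02  7.67004290e+01] [-3.  -0.5  0.4 -1.   0.  -1.1]
[[20, 173, 302], [60, 175, 296], [100, 177, 352], [140, 180, 349], [180, 182, 346], [220, 185, 342], [260, 188, 338], [300, 191, 334]]
[2.3463269e-01 9.7208411e-01 4.1087799e+02 1.3031560e+01] 76.43002
[ 2.3129717e-01  9.7288316e-01  5.7640588e+02 -9.1262993e+01] 76.62654
```

View pics/w2.png

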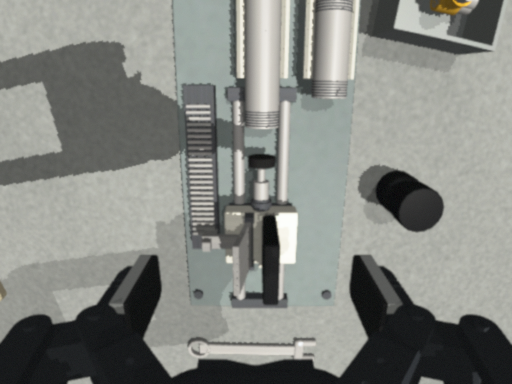

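The second wrist view shows the pipe's near end at (262,128), the pad at (262,160), and the rack at (200,165). There is about 30 px of free gap between pad and pipe.

Run:
```python
from h import *
yaw=np.radians(-13.47);c0=np.array([488.4,-74.4])
# jig origin: from edges: mid line; y from carriage at -100
d=load("w2");T=wT(d);P=cloud(d,T);f=d["frame"].astype(int)
z=P[...,2]
ex=jig(np.array([[410.88,13.03],[576.4,-91.26]]),np.zeros(2),yaw)[:,0];xm=ex.mean();print("edges x",ex,ex[1]-ex[0])
g=jig(c0,np.zeros(2),yaw);print("plate centre x rel mid",g[0]-xm)
q=unjig([xm,g[1]+100],np.zeros(2),yaw);print("jig origin",q)
J=jig(P,q,yaw)
m=(abs(z-126)<5)&(abs(J[...,1]+100)<40)&(abs(J[...,0])<20)&(f.max(2)<60)
print("plate w2",cv2.minAreaRect(P[m][:,:2].astype(np.float32)),jig(np.array(cv2.minAreaRect(P[m][:,:2].astype(np.float32))[0]),q,yaw))
k=(abs(J[...,0])<8)&(z>25)&(z<62)
for r in range(100,205,3):
    s=k[r,245:280]
    if s.any(): print(r,np.median(J[r,245:280][s],axis=0).round(1),np.median(z[r,245:280][s]).round(1),int(np.median(f[r,245:280][s])))
d=load("top0");P=cloud(d,d["extrinsics"]);J=jig(P,q,yaw);z=P[...,2]
print("top")
m=(J[...,1]>100)&(J[...,1]<200)&(abs(J[...,0])<10)
a=np.c_[J[m],z[m],d["frame"][m].mean(1)];a=a[a[:,1].argsort()];print(a.round().astype(int)[:, [1,2,3]].tolist()[::2])
```

```text
edges x [396.542362   581.80215727] 185.25979526986072
plate centre x rel mid 3.1232956447681772
jig origin [508.65623993  23.5767305 ]
plate w2 ((488.05450439453125, -73.99982452392578), (60.246665954589844, 13.328625679016113), 76.84725189208984) [  2.69408857 -99.69131098]
100 [-0.4 41.8] 57.4 218
103 [-0.4 39.1] 57.3 217
106 [-0.3 36.4] 57.5 217
109 [-0.4 33.7] 57.4 217
112 [-0.3 31. ] 57.9 158
115 [-0.3 28.3] 57.6 153
118 [-0.2 25.5] 57.9 158
121 [-0.7 22.8] 58.3 165
124 [-0.2 19.9] 57.5 171
127 [-0.2 17.2] 57.7 188
154 [ -1.5 -14.2] 31.5 54
157 [  0.1 -14.1] 46.1 19
160 [ -0.2 -15.1] 55.1 39
163 [ -0.1 -18.1] 54.8 42
166 [  0.4 -21.1] 54.9 43
169 [ -3.8 -26.5] 45.9 139
172 [ -3.8 -29.6] 46.0 187
175 [ -3.7 -32.8] 45.6 189
178 [ -3.7 -36. ] 45.4 186
181 [ -1.6 -39.6] 44.1 131
184 [ -2.2 -41.2] 49.3 199
187 [ -2.1 -44.4] 49.2 208
190 [ -2.1 -47.5] 49.6 208
193 [ -2.1 -50.8] 49.2 208
196 [ -2.1 -54. ] 49.4 207
199 [ -1.  -57.5] 48.8 179
202 [ -0.5 -60.3] 50.0 86
top
[[100, 58, 148], [101, 60, 135], [101, 60, 142], [102, 58, 150], [103, 61, 150], [103, 59, 138], [104, 58, 129], [10
[... 1399 characters left out ...]
2, 75], [162, 74, 73], [163, 69, 75], [163, 70, 75], [164, 69, 79], [165, 69, 80], [165, 69, 86], [166, 71, 86], [172, 18, 117], [173, 25, 109], [173, 27, 109], [174, 24, 144], [175, 27, 156], [176, 17, 101], [177, 25, 121], [178, 28, 158], [178, 16, 113], [179, 22, 160], [179, 31, 124], [180, 27, 157], [181, 24, 123], [181, 23, 123], [182, 31, 123], [183, 21, 130], [184, 24, 158], [184, 28, 122], [185, 22, 149], [186, 19, 107], [186, 23, 154], [187, 27, 122], [188, 20, 121], [190, 12, 120], [191, 8, 138], [192, 13, 119], [192, 14, 117], [193, 11, 118], [194, 13, 115], [195, 7, 118], [196, 8, 118], [196, 8, 117], [197, 15, 117], [198, 12, 118], [198, 12, 116], [199, 11, 117], [200, 12, 117]]
```

```bash
cat > rel.py <<'E'
from bench import sense
import numpy as np,sys
s=sense();y=np.radians(76.53);dx=np.array([480.4,-72.3])-s["tool_pos"][:2]
print(s["time"],s["tool_pos"],s["tcp_rot"],"share x,y,z(81.3):",(dx@[np.cos(y),np.sin(y)])/300,(dx@[np.sin(y),-np.cos(y)])/300,(s["tool_pos"][2]-81.3)/300,"F",s["ft_force"],"Fslide",s["ft_force"][:2]@[np.cos(y),np.sin(y)],s["grip_force"],s["finger_gap"])
E
python3 rel.py
```

```text
2.6167 [493.11884084   3.70907919 230.91723783] [-1.79958377e+02  4.83299128e-02  7.66037800e+01] share x,y,z(81.3): -0.2562696710828188 0.01778764958888993 0.49872412608433175 F [ 0.55689027 -0.64776874  0.69109509] Fslide -0.5002300227670967 0.0 84.97765724586118
```

Emit:
{"op": "apply_moves", "data": {"series": "-0.128 0.009 0 0 -1;-0.128 0.009 0 0 -1;0 0 0.1 0 -1;0 0 0.1 0 -1;0 0 0 0 -1"}}

```text
time: 3.03
tool_pos: [476.5, -73.7, 165.2]
tcp_rot: [-179.5, 0.0, 76.3]
ft_force: [-2.4, 1.1, -2.3]
finger_gap: 85.8
grip_force: 0.0
```

```bash
python3 rel.py
```

```text
3.0333 [476.54476863 -73.72830647 165.22985713] [-1.79468564e+02  2.04185239e-02  7.62913850e+01] share x,y,z(81.3): 0.007623465279456471 0.011388258184403432 0.27976619043589435 F [-2.39417878  1.05540742 -2.2525143 ] Fslide 0.46868438402740586 0.0 85.79925313647225
```

Emit:
{"op": "apply_moves", "data": {"series": "0 0 0 0 -1;0 0 0 0 -1;0 0 0 0 -1"}}

```text
time: 3.28
tool_pos: [481.9, -72.5, 173.5]
tcp_rot: [179.8, 0.0, 76.5]
ft_force: [-0.3, -0.1, 0.4]
finger_gap: 85.1
grip_force: 0.0
```

```bash
python3 rel.py
```

```text
3.2833 [481.91588704 -72.52840318 173.53349645] [1.79830185e+02 1.10695804e-02 7.65248336e+01] share x,y,z(81.3): -0.0004366156699247538 -0.005091304726845418 0.30744498815772464 F [-0.33297421 -0.06725628  0.38509922] Fslide -0.14296794019764164 0.0 85.05728374079781
```

Emit:
{"op": "apply_moves", "data": {"series": "0 -0.001 0.06 0 -1;0 0 0.07 0 -1;0 0 0.07 0 -1;0 0 0.06 0 -1;0 0 0.042 0 -1"}}

```text
time: 3.7
tool_pos: [481.1, -71.7, 80.8]
tcp_rot: [179.9, 0.0, 76.6]
ft_force: [0.7, -0.4, -0.5]
finger_gap: 85.4
grip_force: 0.0
```

Emit:
{"op": "apply_moves", "data": {"series": "0 0 0 0 -1;0 0 0 0 -1;0 0 0 0 -1;0 0 0 0 -1;0 0 0 0 -1"}}

```text
time: 4.12
tool_pos: [481.7, -72.1, 82.3]
tcp_rot: [179.8, 0.0, 76.5]
ft_force: [0.4, -0.7, -0.5]
finger_gap: 85.1
grip_force: 0.0
```

```bash
python3 rel.py
```

```text
4.1167 [481.70538578 -72.1177796   82.28274412] [1.79849275e+02 2.76907057e-03 7.65437300e+01] share x,y,z(81.3): -0.0016042649459504152 -0.004090105075029546 0.0032758137488258397 F [ 0.41653897 -0.66209823 -0.46617601] Fslide -0.5468582428539457 0.0 85.12464510433405
```

Emit:
{"op": "apply_moves", "data": {"series": "0 -0.004 0 0 0;0 0 0 0 0.1;0 0 0 0 0.2;0 0 0 0 0.3;0 0 0 0 0.3", "squeeze": 40}}

```text
time: 4.53
tool_pos: [480.7, -72.0, 81.4]
tcp_rot: [179.8, -0.0, 76.5]
ft_force: [-0.3, 0.7, -1.3]
finger_gap: 29.7
grip_force: 4.9
```

Emit:
{"op": "apply_moves", "data": {"series": "0 0 0 0 1;0 0 0 0 1;0 0 0 0 1;0 0 0 0 1;0 0 0 0 1"}}

```text
time: 4.95
tool_pos: [480.9, -72.0, 81.5]
tcp_rot: [179.8, -0.0, 76.5]
ft_force: [7.2, -0.6, -0.5]
finger_gap: 29.0
grip_force: 42.4
```

```bash
python3 rel.py
```

```text
4.95 [480.93689339 -72.00172196  81.51306723] [ 1.79807593e+02 -3.85072385e-03  7.65232765e+01] share x,y,z(81.3): -0.001383783065934619 -0.0015088159585294532 0.0007102241104271911 F [ 7.19924264 -0.57240301 -0.50362411] Fslide 1.1203068649073011 42.35972821712494 29.013619001091623
```

Emit:
{"op": "apply_moves", "data": {"series": "0.005 0.002 0 0 1;0.008 0 0 0 1;0.01 0 0 0 1;0.01 0 0 0 1;0.01 0 0 0 1"}}

```text
time: 5.37
tool_pos: [483.8, -60.5, 81.5]
tcp_rot: [179.9, 0.1, 76.5]
ft_force: [1.0, -8.6, 4.1]
finger_gap: 29.2
grip_force: 40.9
```

Emit:
{"op": "apply_moves", "data": {"series": "0.01 0 0 0 1;0.01 0 0 0 1;0.01 0 0 0 1;0.007 0 0 0 1;0 0 0 0 1"}}

```text
time: 5.78
tool_pos: [486.5, -48.9, 81.5]
tcp_rot: [179.9, 0.0, 76.5]
ft_force: [4.2, -3.6, 4.2]
finger_gap: 28.9
grip_force: 41.2
```

```bash
python3 rel.py
```

```text
5.7833 [486.54371376 -48.85366662  81.5048358 ] [1.79877023e+02 3.05438001e-02 7.65132647e+01] share x,y,z(81.3): -0.0807748847239146 -0.0017107093226704348 0.0006827859936363723 F [ 4.22153362 -3.6274184   4.21093444] Fslide -2.5442874390285755 41.22754633426666 28.89853172450686
```

Emit:
{"op": "apply_moves", "data": {"series": "0.005 0 0 0 1;0.005 0 0 0 1;0.005 0 0 0 1;0.005 0 0 0 1;0.005 0 0 0 1"}}

```text
time: 6.2
tool_pos: [488.2, -42.1, 81.5]
tcp_rot: [179.9, 0.1, 76.5]
ft_force: [2.1, -8.0, 4.7]
finger_gap: 29.4
grip_force: 41.2
```

Emit:
{"op": "apply_moves", "data": {"series": "0.005 0 0 0 1;0.005 0 0 0 1;0.005 0 0 0 1;0.005 0 0 0 1;0 0 0 0 1"}}

```text
time: 6.62
tool_pos: [489.6, -36.1, 81.5]
tcp_rot: [179.9, 0.1, 76.5]
ft_force: [2.2, -4.3, 4.0]
finger_gap: 28.9
grip_force: 41.3
```

```bash
python3 rel.py
```

```text
6.6167 [489.64128523 -36.13140894  81.50879179] [1.79872385e+02 5.91827303e-02 7.65073642e+01] share x,y,z(81.3): -0.12442098668479218 -0.001873673222288428 0.0006959726183006865 F [ 2.22328409 -4.27538477  3.96750657] Fslide -3.6398942199978754 41.33468449115753 28.92360316073719
```

Emit:
{"op": "apply_moves", "data": {"series": "0.004 0 0 0 1;0.004 0 0 0 1;0.004 0 0 0 1;0 0 0 0 1;0 0 0 0 1"}}

```text
time: 7.03
tool_pos: [490.5, -32.7, 81.5]
tcp_rot: [179.9, 0.1, 76.5]
ft_force: [2.2, -5.9, 4.0]
finger_gap: 29.0
grip_force: 41.4
```

```bash
python3 rel.py
python3 - <<'E'
from bench import *
from h import *
d=snapshot("side");np.savez("s2.npz",**d);cv2.imwrite("pics/s2.png",cv2.resize(d["frame"][155:280,195:290],None,fx=5,fy=4.8,interpolation=2))
E
```

```text
7.0333 [490.46573407 -32.70876159  81.52122673] [1.79870208e+02 5.99736315e-02 7.65093288e+01] share x,y,z(81.3): -0.13615612404048613 -0.0018887113801477266 0.0007374224301431317 F [ 2.20835413 -5.92435373  3.97782547] Fslide -5.2469810977289155 41.356138586997986 28.996923267098044
```

View pics/s2.png

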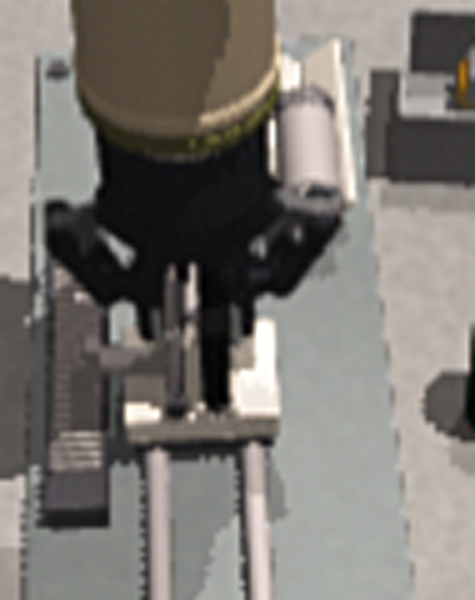

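The picture shows the lever squeezed upright in the fingers at (180,340) and the carriage clear of the parked pipe. Force is rising, so the pipe is near home. I'll continue in small steps.

Emit:
{"op": "apply_moves", "data": {"series": "0.004 0 0 0 1;0.004 0 0 0 1;0.004 0 0 0 1;0 0 0 0 1;0 0 0 0 1"}}

```text
time: 7.5
tool_pos: [491.2, -29.5, 81.5]
tcp_rot: [179.9, 0.1, 76.5]
ft_force: [2.3, -7.1, 4.8]
finger_gap: 28.8
grip_force: 41.3
```

```bash
python3 rel.py
```

```text
7.5 [491.23096755 -29.48580428  81.51164806] [1.79873678e+02 8.66228183e-02 7.65029495e+01] share x,y,z(81.3): -0.14719796018964545 -0.0018668447809003425 0.0007054935443054452 F [ 2.32241677 -7.06760268  4.75301815] Fslide -6.33221226220364 41.29974603652954 28.79246549986065
```

Emit:
{"op": "apply_moves", "data": {"series": "0.004 0 0 0 1;0.004 0 0 0 1;0.004 0 0 0 1;0 0 0 0 1;0 0 0 0 1"}}

```text
time: 7.92
tool_pos: [492.0, -26.3, 81.5]
tcp_rot: [179.9, 0.1, 76.5]
ft_force: [1.7, -10.2, 4.2]
finger_gap: 29.1
grip_force: 41.3
```

```bash
python3 rel.py
```

```text
7.9167 [492.03165889 -26.2705501   81.51145651] [1.79874319e+02 1.11224127e-01 7.64958863e+01] share x,y,z(81.3): -0.15824235694874098 -0.001965900925967726 0.0007048550427747576 F [  1.69920389 -10.23573473   4.21669832] Fslide -9.558364233327556 41.261975169181824 29.14825388612351
```

Emit:
{"op": "apply_moves", "data": {"series": "0 0 0 0 1;0 0 0 0 1;0 0 0 0 1"}}

```text
time: 8.17
tool_pos: [492.0, -26.3, 81.5]
tcp_rot: [179.9, 0.1, 76.5]
ft_force: [2.4, -8.7, 5.3]
finger_gap: 29.1
grip_force: 41.3
```

Emit:
{"op": "apply_moves", "data": {"series": "0.0035 0 0 0 1;0.0035 0 0 0 1;0 0 0 0 1;0 0 0 0 1;0 0 0 0 1"}}

```text
time: 8.58
tool_pos: [492.5, -24.4, 81.5]
tcp_rot: [179.9, 0.1, 76.5]
ft_force: [0.8, -10.3, 4.6]
finger_gap: 29.0
grip_force: 41.2
```

Emit:
{"op": "apply_moves", "data": {"series": "0 0 0 0 1;0 0 0 0 1"}}

```text
time: 8.75
tool_pos: [492.5, -24.4, 81.5]
tcp_rot: [179.9, 0.1, 76.5]
ft_force: [1.3, -8.9, 5.1]
finger_gap: 29.2
grip_force: 41.2
```

```bash
python3 rel.py
```

```text
8.75 [492.48410315 -24.41763119  81.53067752] [1.79875176e+02 1.25014618e-01 7.64906080e+01] share x,y,z(81.3): -0.16460015527034366 -0.0019938560743585597 0.000768925065504457 F [ 1.28016704 -8.87657248  5.07518694] Fslide -8.334198642148538 41.243183612823486 29.237417886794994
```

Emit:
{"op": "apply_moves", "data": {"series": "0.003 0 0 0 1;0.003 0 0 0 1;0.002 0 0 0 1;0.002 0 0 0 1;0 0 0 0 1"}}

```text
time: 9.17
tool_pos: [493.1, -21.8, 81.5]
tcp_rot: [179.9, 0.2, 76.5]
ft_force: [0.9, -11.0, 6.3]
finger_gap: 28.9
grip_force: 41.2
```

Emit:
{"op": "apply_moves", "data": {"series": "0 0 0 0 1"}}

```text
time: 9.25
tool_pos: [493.1, -21.8, 81.5]
tcp_rot: [179.9, 0.2, 76.5]
ft_force: [0.4, -10.4, 4.7]
finger_gap: 29.0
grip_force: 41.2
```

Emit:
{"op": "apply_moves", "data": {"series": "0 0 0 0 1"}}

```text
time: 9.33
tool_pos: [493.1, -21.7, 81.5]
tcp_rot: [179.9, 0.1, 76.5]
ft_force: [1.3, -11.4, 4.5]
finger_gap: 29.0
grip_force: 41.2
```

```bash
python3 rel.py
```

```text
9.3333 [493.10834279 -21.74804187  81.49634481] [1.79879303e+02 1.49379223e-01 7.64873010e+01] share x,y,z(81.3): -0.17373869633055125 -0.0019446029892926668 0.0006544827140658072 F [  1.32162548 -11.40734732   4.47043317] Fslide -10.785699807203983 41.19265258312225 29.033453801235847
```

Emit:
{"op": "apply_moves", "data": {"series": "0.0015 0 0 0 1;0.0015 0 0 0 1;0 0 0 0 1;0 0 0 0 1"}}

```text
time: 9.67
tool_pos: [493.3, -21.0, 81.5]
tcp_rot: [179.9, 0.2, 76.5]
ft_force: [1.5, -11.3, 5.0]
finger_gap: 29.2
grip_force: 41.2
```

Emit:
{"op": "apply_moves", "data": {"series": "0 0 0 0 1"}}

```text
time: 9.75
tool_pos: [493.3, -20.9, 81.5]
tcp_rot: [179.9, 0.2, 76.5]
ft_force: [1.5, -12.2, 6.5]
finger_gap: 29.1
grip_force: 41.2
```

```bash
python3 rel.py
```

```text
9.75 [493.29523772 -20.94958351  81.51026935] [1.79879896e+02 1.55302349e-01 7.64805266e+01] share x,y,z(81.3): -0.17647212624635636 -0.0019304828802656623 0.0007008978403682894 F [  1.47396301 -12.18416305   6.47601897] Fslide -11.505661977167714 41.170814037323 29.079326140993913
```

Emit:
{"op": "apply_moves", "data": {"series": "0 0 0 0 -1;0 0 0 0 -1;0 0 0 0 -1;0 0 0 0 -1;0 0 0 0 -1"}}

```text
time: 10.17
tool_pos: [492.5, -18.6, 80.5]
tcp_rot: [-180.0, -0.0, 76.6]
ft_force: [-0.2, 0.6, -0.1]
finger_gap: 85.4
grip_force: 0.0
```

Emit:
{"op": "apply_moves", "data": {"series": "0 0 0 0 -1;0 0 -0.03 0 -1;0 0 -0.06 0 -1;0 0 -0.1 0 -1;0 0 -0.1 0 -1"}}

```text
time: 10.58
tool_pos: [491.6, -18.7, 168.4]
tcp_rot: [-179.9, 0.0, 76.5]
ft_force: [0.8, -0.2, 0.1]
finger_gap: 85.8
grip_force: 0.0
```

Emit:
{"op": "apply_moves", "data": {"series": "-0.1 0 -0.1 0 -1;-0.1 0 -0.1 0 -1;0 0 0 0 -1;0 0 0 0 -1;0 0 0 0 -1"}}

```text
time: 11.0
tool_pos: [478.9, -76.2, 226.9]
tcp_rot: [180.0, -0.0, 76.5]
ft_force: [-0.3, 0.4, -0.5]
finger_gap: 85.3
grip_force: 0.0
```

Run:
```python
from bench import *
from h import *
s=sense();print(s["tool_pos"],s["ft_force"])
d=snapshot("wrist");np.savez("w3.npz",tp=s["tool_pos"],tr=s["tcp_rot"],**d);cv2.imwrite("pics/w3.png",d["frame"])
d=load("w3");P=cloud(d,wT(d));f=d["frame"];q=np.array([508.66,23.58]);yaw=np.radians(-13.47);J=jig(P,q,yaw);z=P[...,2]
m=(abs(z-126)<5)&(abs(J[...,1]+50)<60)&(abs(J[...,0])<20)&(f.max(2)<60)
print("plate",jig(np.array(cv2.minAreaRect(P[m][:,:2].astype(np.float32))[0]),q,yaw))
m=(abs(z-118)<2.5)&(J[...,0]<-8)&(J[...,0]>-40)&(abs(J[...,1]+50)<40);print("lever top x",np.percentile(J[m][:,0],[5,50,95]))
k=(abs(J[...,0])<8)&(z>30)&(z<62)&(J[...,1]>-35)&(J[...,1]<60)
for r in range(0,384,3):
    if k[r].sum()>4: print(r,np.median(J[r][k[r]],axis=0).round(1),np.median(z[r][k[r]]).round(1),int(np.median(f[r][k[r]])))
```

```text
[478.864455   -76.21536064 226.92308688] [-0.33311766  0.38391377 -0.47780679]
plate [  3.25889971 -52.89240762]
lever top x [-29.24822008 -26.27591099 -23.45186767]
0 [ 0.1 43.4] 57.2 203
3 [ 0.1 40.9] 57.9 147
6 [ 0.1 38.6] 57.3 141
9 [ 0.1 36.3] 56.8 144
12 [-0.3 33.7] 58.0 151
15 [ 0.1 31.4] 57.3 154
18 [-0.3 28.9] 57.9 152
21 [-0.3 26.6] 56.9 187
24 [-0.2 24.5] 54.5 40
27 [-0.3 22.1] 54.6 39
30 [-0.2 19.5] 55.0 40
33 [-0.2 17.1] 54.7 38
36 [-0.  15.8] 45.1 53
39 [-4.6 13.2] 45.3 167
42 [-4.6 10.6] 45.6 187
45 [-4.6  8.1] 44.9 182
48 [-2.3  5.1] 49.3 200
51 [-2.3  2.6] 49.2 200
54 [-2.3  0. ] 48.8 198
57 [-2.3 -2.6] 49.1 199
60 [-2.3 -5.2] 49.2 199
63 [-2.3 -7.8] 49.4 199
66 [ -2.3 -10.3] 48.9 176
69 [ -1.9 -13. ] 49.6 93
72 [ -1.  -15.7] 52.3 95
75 [ -1.  -18.3] 52.2 93
78 [ -1.9 -20.9] 50.0 60
81 [ -5.5 -23.5] 56.7 120
```

View pics/w3.png

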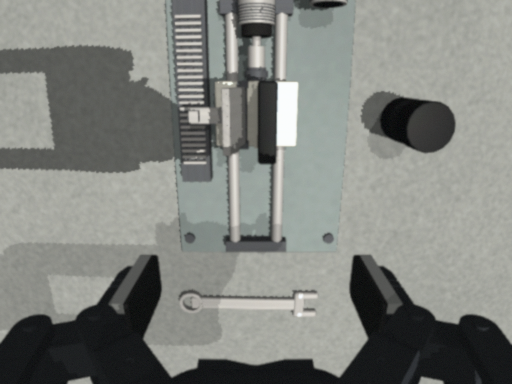

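The third wrist view shows the pad at (255,30) pressed on the pipe's end. The latch is down in the rack at (197,115), and the carriage is at the notch near y = -52. The lever is out as it was at the start, and the wrench and coupling have not moved.

```bash
python3 -c "
from bench import hand_in;print(hand_in())"
```

```text
the job is handed in; nothing more can be done
None
```

The working pipe is pushed home and clamped: I pressed the pad in about 12 of its 14 mm, and on release the latch dropped into the notch at jig y ≈ -52 mm, leaving about 8 mm of pad squeeze. The job is handed in (no verdict was shown).

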